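# Run the pantry grain mill at its slow speed

### The arm

A 6-joint arm with a two-finger parallel gripper is mounted at the origin on the work surface. World frame = base frame: x ahead of the robot, y to its left, z up, the work surface at z = 0. Lengths are in m, angles in rad, forces in N, time in s.
With the tool pointing down it reaches from about 0.4 to 0.825 m from the base axis. Payload 7 kg.
Tool frame: the origin (TCP) lies on the centre line of the jaws, within the pads' length; the fingertips stand 19 mm ahead of it and the grasp point (between the pads) is the TCP; z points along the fingers, y is the line along which they close (so a half turn about z gives the same grasp; the last joint's range is limited). The gripper opens to 88 mm and grips with 3 to 60 N. Pads are 19 mm wide; open, the fingers measure 130 mm over their backs; the gripper's body (78 mm by 193 mm) begins 47 mm behind the grasp point.
Start: joints at [1.416, 0.359, 0.012, 0, -1.224, -0.288], TCP at [0.289, 0.61, 0.246] pointing down, gripper open.
Joint ranges: [-3.07, 3.07], [-1.43, 2.12], [-1.02, 1.25], [-3.03, 1.67], [-3.05, -0], [-3.03, 3.03]. Speed limits (rad/s): [2.39, 2.39, 3.01, 3.14, 3.14, 3.14].

### API

Orientations are given as [roll, pitch, yaw] about the fixed x, y, z axes, in that order (R = Rz(yaw) Ry(pitch) Rx(roll)).
In Python, from station import arm, imaging, models gives the robot as it stands.
- The arm moves only by the tool play_rows, never from a script. Its arguments are lists of equal length, an entry for each row: "travel": the shift along the tool's x, y, z in units of 25 mm (1.0 is 25 mm), a list of three; "twist": the turn about the tool's z in units of 0.15 rad (1.0 is 0.15 rad). A call has 1 to 8 rows; each row shifts and turns the commanded pose from where the row before left it, along the tool's axes as they then stand; what a row does not reach is not made up. A row lasts 1/8 s, in which the tool goes at most 62.5 mm and 10.7 degrees, less where a joint would pass 70% of its speed; a pose out of reach is approached as far as the arm can. A call with a number of a shift or a turn outside -1 to 1 is refused whole. A call with a gripper value outside its range is refused whole. "fingers" is the opening, from 0 (shut) to 1 (fully open), set as the call begins (left out, the last holds). The fingers move at their own pace and stop on an object; "newtons" is the grip in N (left out, the last holds). Time passes only in rows, so rows that do not move let the fingers close. It gives the time, the measured TCP pose, the force, the opening and the grip force at its end, in the units of the state.
- arm.get_state(): the state, without advancing time (a new reading comes with each control period).
- imaging.grab_frame(name): name is "scene" or "top" or "wrist"; returns a dict with "pixels" (420x560x3 uint8, red, green, blue), "fx", "fy", "cx", "cy" (pixels), "R" (3x3) and "t" (3): a world point X has camera coordinates R X + t; the wrist camera has in their place "T_tool_cam" (4x4, takes a point from camera to tool coordinates, whose origin is the TCP and whose axes are the flange's). Camera axes: x right, y down, z forward; pixel columns grow to the right and rows downward; lengths in m; the calibration is good to about 2 mm. The wrist camera is an equidistant fisheye: a pixel r from the principal point sees the ray r / f radians off the axis. A picture is of the moment at which its call begins: read the wrist's pose just before it. There is no depth.
- arm.job_done(): hands the job in; it is judged then, once.
Trained networks look in the newest picture that a camera, given by its name, has taken for a name from the list of things; names that differ only in an ending like _2 or _b are one class to them, and where a whole thing is asked for, a point or a joint stands for the part that bears it (a point fixed in the world has none). Each returns a list of dicts, best first, with "confidence" (0 to 1); they miss things now and then, are a little off and sometimes report something else, mostly with a low value. They report only what shows in the picture. A call takes as long as a camera call.
- models.boxes_of(name, camera): "extent" ([centre column, centre row, width, height] in pixels, round what is visible of it).
- models.silhouettes(name, camera): "pixels" (420x560 bool, what is visible of it) and "extent" ([centre column, centre row, width, height] in pixels, round what is visible of it).
The state is a dict: "t": time; "q": joint angles; "qd": joint speeds; "joint_efforts": joint torques, N m; "eef_pos": TCP position; "ee_rot": TCP orientation; "force": force on the tool from outside, world axes, zero at the start; "moment": the same for the moment, N m; "width": finger opening in m; "gripper_force": force on a finger pad.
Only numpy, scipy, OpenCV 4.12 (cv2) and the standard library are available. Lean on these libraries where they do the work, as an engineer would, in place of code of your own. Each camera call takes 0.05 s, during which the arm holds its last target. There are 200 camera calls.

### The job

On the grain mill, first turn the black selector knob clockwise from its white off mark until its pointer clicks in at the green stud. Only then press the orange hold-to-run paddle part way down, until its needle is in the green band of the gauge and never into the red, and keep it steadily there with the fingers for at least three seconds. Finish while still holding the paddle in the green band, with the selector still at green, and leave the bowl, can and jar where they stand.

Things in the scene. Friction and masses are not known exactly. Their poses are not given: they have to be found in the camera images.
- mill: Electric grain mill fixed to the counter: white base 180 (x) by 460 (y) mm, flat deck 60 mm above the counter; origin under the base's centre, x away from the robot at yaw 0, z up. The knob's axis is at (0, -10) mm, the paddle's hinge at (0, -100) mm, 90 mm up, between two steel cheeks 96 mm high.
- knob (a joint): Angle of the selector knob (rad): 0 = off as found, growing clockwise seen from above; stops at -0.12 and 1.47. Detents pull it into four positions: 0 (off, white dot), 0.45, 0.90 and 1.35 (a coloured stud at each, in an order that varies). Turning it over a detent takes up to about 0.07 N m.
- knob_grip (a point): Point on the knob's axis at the height to grip, 98 mm above the counter. The black grip bar is 46 mm long, 14 wide, from 72 to 108 mm above the counter, on a skirt 60 mm across; x of this point runs along the bar to its pointer end (white line), z up. At off the pointer is 0.675 rad anticlockwise of the mill's x.
- knob_pointer (a point): Point straight out along the pointer, 46 mm from the knob's axis, 62 mm above the counter: the place on the dial to which the pointer points. It coincides (seen from above) with a stud's centre when set to that stud.
- green_stud: Green round stud 13 mm across, 3 mm high, on the steel dial plate 46 mm from the knob's axis: the position to select. Origin under its centre, 61 mm above the counter.
- yellow_stud: Yellow stud, same size, at another of the knob's positions.
- blue_stud: Blue stud, same size, at another of the knob's positions.
- paddle (a joint): Angle of the orange paddle (rad): 0 = released (tip up), growing as the tip is pressed down, stop at 0.40. A spring returns it: on the pad about 2 N starts it, 5.3 N holds 0.22, 8 N reaches the stop. The needle is in the green band from 0.16 to 0.28 (centre 0.22); red begins at 0.31.
- paddle_pad (a point): Centre of the top of the round black pad (28 mm across) where to press, 80 mm from the hinge. The paddle (36 mm wide, 104 long, 8 thick) runs to the mill's -y from the hinge, sloping up 0.25 rad when released; the pad is then 117 mm above the counter. It goes down about 17 mm to mid green, 13 to 22 mm for the green band's edges, 25 mm to the red.
- bowl: White catch bowl 120 mm across, 55 mm high, standing under the chute; origin under its centre. Leave alone.
- can: Food can 74 mm across, 100 mm high with a red label, standing to the right of the mill; origin under its centre. Leave alone.
- jar: Small jar 48 mm across, 75 mm high with a red cap, standing beyond the mill; origin under its centre. Leave alone.
- motor_top (a point): Top of the clear hopper on the blue motor housing (130 x 120 mm, 262 mm above the counter), which stands on the mill's deck at y +105 to +225 mm. A steel chute slopes from it to x +157 mm. Keep clear.
- gauge_green (a point): Middle of the green band of the gauge plate behind the paddle's tip, at (-27, -216, 93) mm on the mill. The plate is 3 mm thick (x), 28 mm wide (y), its top 122 mm above the counter; bands from the top: white, green 13 mm high, thin white, red. The black needle on the paddle's tip moves down along it.

How it is judged:
By the outcome, as a careful person would: the job done as asked, in the order asked, and still so for the second after the job is handed in, while the arm keeps its last pose, push and grip.
It also fails if it takes over 48 s, if anything falls off the work surface, if the arm or the gripper's body presses on something with over 40 N, if the wrist force passes 120 N, or if a joint passes its speed limit or range.

## Working session

There is one attempt and no reset: what is moved stays moved. The work goes in short steps, Python scripts to look and compute and a tool call to move; the robot and the scene stay as the last step left them, time stands still between calls to the robot, and variables do not carry over. Pictures are saved under pics/ and viewed, at most 10 in all, crops included, and the job is handed in when it is done.

Besides the shell and the picture viewer there is one more tool, called after ">>>" as name(argument=value, ...), one argument or row to a line, values as JSON. play_rows: Moves the arm, as the interface text tells. Shifts and turns lie within -1 to 1; 1 stands for 25 mm of shift or 0.15 rad of turn. Its arguments: {"type":"object","properties":{"travel":{"type":"array","items":{"type":"array","items":{"type":"number"}}},"twist":{"type":"array","items":{"type":"number"}},"fingers":{"type":"number"},"newtons":{"type":"number"}},"required":["travel","twist"]}

```bash
mkdir -p pics
cat > h.py <<'E'
import numpy as np, cv2
from station import arm, imaging, models
def save(f,n): cv2.imwrite(n,f["pixels"][:,:,::-1])
def proj(f,X):
    c=f["R"]@np.asarray(X,float)+f["t"]; return np.array([f["fx"]*c[0]/c[2]+f["cx"],f["fy"]*c[1]/c[2]+f["cy"]])
def onplane(f,u,v,z):
    R=np.array(f["R"]);t=np.array(f["t"]);d=R.T@np.array([(u-f["cx"])/f["fx"],(v-f["cy"])/f["fy"],1]);o=-R.T@t
    return o+d*(z-o[2])/d[2]
E
python3 - <<'E'
from h import *
s=arm.get_state();print(s)
fs={}
for c in("top","scene"):
    f=imaging.grab_frame(c);save(f,f"pics/{c}.png");fs[c]=f
    print(c,f["fx"],np.round(-np.array(f["R"]).T@f["t"],3))
    for n,z in [("mill",.06),("knob",.108),("green_stud",.064),("yellow_stud",.064),("blue_stud",.064),("paddle",.11),("paddle_pad",.117),("bowl",.055),("can",.1),("jar",.075),("motor_top",.262),("gauge_green",.093)]:
        for b in models.boxes_of(n,c)[:2]:
            e=b["extent"];print(n,round(b["confidence"],2),np.round(e,1),np.round(onplane(f,e[0],e[1],z),3))
E
```

```text
{'t': 0.0, 'q': array([ 1.41610845e+00,  3.59388297e-01,  1.10527247e-02, -3.42629876e-04,
       -1.22409070e+00, -2.88095713e-01]), 'qd': array([ 5.76757191e-04,  4.91984719e-04,  1.74620415e-03,  1.05583713e-03,
       -1.95631230e-03, -8.81403626e-05]), 'joint_efforts': array([-2.68888016e-04, -5.82726502e+01,  2.93058944e+01,  6.99716717e+00,
        6.95528928e-03, -1.82381032e-04]), 'eef_pos': array([0.28903882, 0.60947793, 0.24462043]), 'ee_rot': array([ 3.13993837e+00, -1.54335992e-04, -4.42900152e-01]), 'force': array([-0.48102363, -0.21426309, -0.32816735]), 'moment': array([0.05541767, 0.01216134, 0.01414699]), 'gripper_force': 0.0, 'width': 0.0877569680246538}
top 475.8463323363276 [0.51  0.01  1.145]
mill 0.83 [285.7 245.9 222.2 113.5] [ 0.564 -0.015  0.06 ]
knob 0.94 [297.1 244.   28.8  24.6] [ 0.566 -0.039  0.108]
paddle 0.56 [360.4 232.6  50.   21.2] [ 0.595 -0.177  0.11 ]
paddle 0.55 [296.6 247.9  26.7  28.1] [ 0.558 -0.038  0.11 ]
paddle_pad 0.91 [358.9 233.7  52.4  20.8] [ 0.592 -0.172  0.117]
bowl 0.92 [211.1 175.9  52.7  44.4] [0.722 0.162 0.055]
can 0.76 [420.6
[... 480 characters left out ...]
] [ 0.591 -0.063  0.108]
green_stud 0.34 [355.  229.3  45.3  42. ] [0.73  0.148 0.064]
blue_stud 0.3 [192.3 324.3  41.3  48.6] [ 0.662 -0.327  0.064]
paddle 0.82 [221.8 258.1  47.   33.9] [ 0.593 -0.182  0.11 ]
paddle_pad 0.6 [221.1 256.6  51.   29.9] [ 0.594 -0.183  0.117]
bowl 0.89 [355.7 227.8  48.   35.8] [0.723 0.161 0.055]
can 0.88 [190.4 324.8  41.5  47.6] [ 0.681 -0.34   0.1  ]
can 0.67 [258.6 230.4  23.3  24.5] [ 0.582 -0.055  0.1  ]
jar 0.79 [290.7 297.4  18.   32.1] [ 0.769 -0.126  0.075]
motor_top 0.64 [265.9 220.8 171.7 198.5] [ 0.685 -0.119  0.262]
gauge_green 0.86 [264.9 222.6 169.4 202.3] [ 0.569 -0.021  0.093]
gauge_green 0.68 [258.4 229.9  27.5  22.4] [ 0.576 -0.05   0.093]
```

Run:
```python
import cv2
a=cv2.imread("pics/top.png");cv2.imwrite("pics/topc.png",cv2.resize(a[165:315,245:445],None,fx=4,fy=4,interpolation=cv2.INTER_CUBIC))
```

```text
(no output)
```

View pics/top.png

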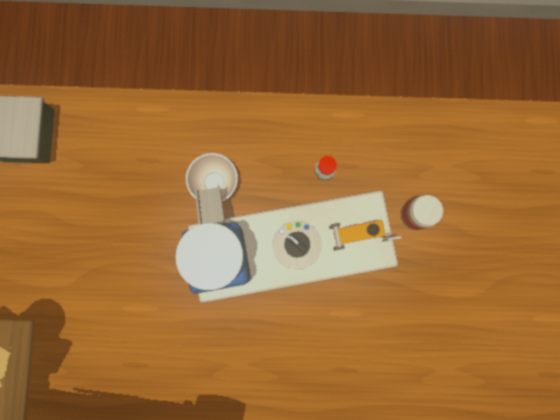

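View pics/topc.png

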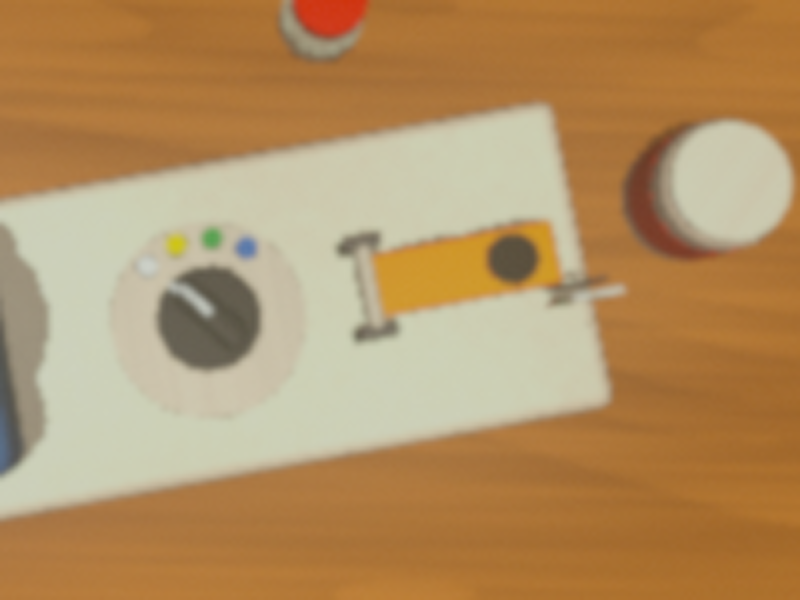

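Run:
```python
from h import *
from scipy.optimize import least_squares
import json
f=imaging.grab_frame("top")
st=lambda a:[.046*np.cos(.675-a),-.01+.046*np.sin(.675-a),.064]
P=[(st(0),147,266),(st(.45),177,245),(st(.9),212,238),(st(1.35),247,247),([0,-.1756,.117],513,258),([.09,-.23,.06],548,104),([-.09,-.23,.06],610,403),([0,-.01,.073],209,318)]
uv=np.array([[245+(u+.5)/4-.5,165+(v+.5)/4-.5] for _,u,v in P])
W=lambda p,X:np.array([p[0]+np.cos(p[2])*X[0]-np.sin(p[2])*X[1],p[1]+np.sin(p[2])*X[0]+np.cos(p[2])*X[1],X[2]])
r=least_squares(lambda p:np.ravel([proj(f,W(p,X[0]))-q for X,q in zip(P,uv)]),[.56,-.02,.15],loss="soft_l1")
p=r.x;print(p);print(np.round([proj(f,W(p,X[0]))-q for X,q in zip(P,uv)],2))
for n,X in dict(knob=[0,-.01,.098],pad=[0,-.1756,.117],green=st(.9),gauge=[-.027,-.216,.093]).items(): print(n,W(p,X).round(4))
print("pointer yaw",p[2]+.675)
s=arm.get_state();print(s["eef_pos"],s["ee_rot"],s["q"])
# wrist-flange relation
f=imaging.grab_frame("wrist");print(np.round(f["T_tool_cam"],3),f["fx"])
```

```text
[ 0.56580082 -0.03006259  0.2082514 ]
[[-0.11 -0.06]
 [-0.36 -0.1 ]
 [-0.27  0.05]
 [-0.35  0.18]
 [-0.34  0.22]
 [ 0.9  -1.5 ]
 [ 1.61  0.59]
 [-0.13 -0.02]]
knob [ 0.5679 -0.0398  0.098 ]
pad [ 0.6021 -0.2019  0.117 ]
green [ 0.6139 -0.0406  0.064 ]
gauge [ 0.584 -0.247  0.093]
pointer yaw 0.8832514014231017
[0.2892313  0.60987472 0.2455512 ] [ 3.14157341e+00  2.63766044e-06 -4.42812258e-01] [ 1.41608340e+00  3.58622879e-01  1.19144337e-02 -8.50186159e-06
 -1.22410558e+00 -2.88096438e-01]
[[ 0.    -0.966 -0.259  0.071]
 [ 1.     0.    -0.001  0.   ]
 [ 0.001 -0.259  0.966 -0.14 ]
 [ 0.     0.     0.     1.   ]] 325.19226210127806
```

>>> play_rows(
  travel=[
    [0.88,0.78,-1],
    [0.88,0.78,-1],
    [0.88,0.78,-1],
    [0.88,0.78,0],
    [0.88,0.78,0],
    [0.88,0.78,0],
    [0.88,0.78,0],
    [0.88,0.78,0],
  ],
  twist=[0,0,0,0,0,0,0,0],
)

```text
t: 2.4
eef_pos: [0.3819, 0.3916, 0.3199]
ee_rot: [3.14, 0.0, -0.443]
force: [0.4, 0.5, 0.5]
width: 0.088
gripper_force: 0.0
```

>>> play_rows(
  travel=[
    [0.88,0.78,0],
    [0.88,0.78,0],
    [0.88,0.78,0],
    [0.88,0.78,0],
    [0.88,0.78,0],
    [0.88,0.78,0],
    [0.88,0.78,0],
    [0.88,0.78,0],
  ],
  twist=[0,0,0,0,0,0,0,0],
)

```text
t: 3.4
eef_pos: [0.4736, 0.1752, 0.3199]
ee_rot: [3.141, 0.0, -0.443]
force: [0.4, -0.3, 0.1]
width: 0.0879
gripper_force: 0.0
```

>>> play_rows(
  travel=[
    [0.88,0.78,0],
    [0.88,0.78,0],
    [0.88,0.78,0],
    [0.88,0.78,0],
    [0.88,0.78,0],
    [0.88,0.78,0],
    [0.88,0.78,0],
    [0.88,0.78,0],
  ],
  twist=[0,0,0,0,0,0,0,0],
)

```text
t: 4.4
eef_pos: [0.5654, -0.041, 0.3199]
ee_rot: [3.141, 0.001, -0.443]
force: [0.2, 0.3, -0.8]
width: 0.0879
gripper_force: 0.0
```

>>> play_rows(
  travel=[
    [0,0,0],
    [0,0,0],
    [0,0,0],
    [0,0,0],
    [0,0,0],
    [0,0,0],
    [0,0,0],
    [0,0,0],
  ],
  twist=[-1,-1,-1,-1,-1,-1,-1,-1],
)

```text
t: 5.4
eef_pos: [0.5651, -0.0401, 0.3198]
ee_rot: [-3.141, 0.001, 0.762]
force: [0.1, 0.5, -0.2]
width: 0.0878
gripper_force: 0.0
```

>>> play_rows(
  travel=[
    [0,0,0],
    [0.08,0.08,1],
    [0,0,1],
    [0,0,1],
    [0,0,1],
    [0,0,1],
    [0,0,0],
  ],
  twist=[-0.84,0,0,0,0,0,0],
)

```text
t: 6.28
eef_pos: [0.5667, -0.0399, 0.1933]
ee_rot: [-3.138, 0.004, 0.883]
force: [-0.4, 0.9, 0.5]
width: 0.0874
gripper_force: 0.0
```

```bash
cat >> h.py <<'E'
from scipy.spatial.transform import Rotation as Ro
def wproj(f,s,X):
    R=Ro.from_euler("xyz",s["ee_rot"]).as_matrix();T=np.array(f["T_tool_cam"])
    c=T[:3,:3].T@(R.T@(np.asarray(X,float)-s["eef_pos"])-T[:3,3]);n=np.hypot(*c[:2]);a=np.arctan2(n,c[2])
    return np.array([f["fx"]*a*c[0]/n+f["cx"],f["fy"]*a*c[1]/n+f["cy"]])
p=np.array([0.5658,-0.03006,0.20825])
W=lambda X,p=p:np.array([p[0]+np.cos(p[2])*X[0]-np.sin(p[2])*X[1],p[1]+np.sin(p[2])*X[0]+np.cos(p[2])*X[1],X[2]])
st=lambda a:[.046*np.cos(.675-a),-.01+.046*np.sin(.675-a),.064]
E
python3 - <<'E'
from h import *
s=arm.get_state();f=imaging.grab_frame("wrist");print(s["eef_pos"],s["ee_rot"],s["t"])
im=f["pixels"][:,:,::-1].copy();im=cv2.resize(im,None,fx=1.4,fy=1.4)
k=[.046*np.cos(.675)/2,-.01+.046*np.sin(.675)/2,.108]
for X in [st(0),st(.45),st(.9),st(1.35),k,[0,-.01,.108],[0,-.1756,.117]]:
    u=wproj(f,s,W(X));print(u.round(1));cv2.drawMarker(im,tuple(int(v) for v in u*1.4),(255,0,255),0,8,1)
cv2.imwrite("pics/w1.png",im)
E
```

```text
[ 0.56671626 -0.03991815  0.19329349] [-3.13843156  0.0038223   0.88268291] 6.275
[276.8 150. ]
[300.9 155.6]
[319.7 171. ]
[329.4 192.6]
[276.6 188.1]
[276.6 219.3]
[422.9 332.9]
```

View pics/w1.png

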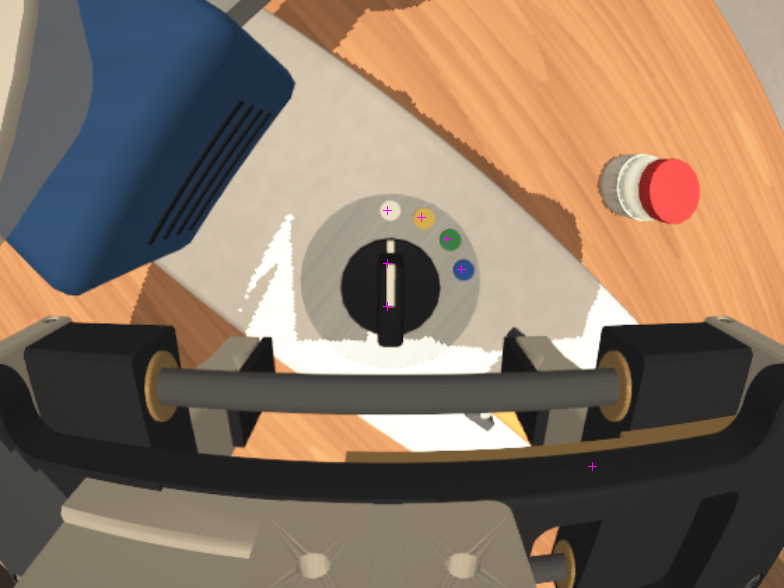

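The markers projected from my mill pose sit within about 2 px of the white, yellow, green and blue studs (green at 322,171 in camera pixels). The pointer lies straight along tool x, so I'll descend, grip and turn.

>>> play_rows(
  travel=[
    [0.04,0.06,0.9],
    [0,0,0.9],
    [0,0,0.8],
    [0,0,0.7],
    [0,0,0.4],
    [0,0,0.1],
    [0,0,0],
  ],
  twist=[0,0,0,0,0,0,0],
)

```text
t: 7.2
eef_pos: [0.5708, -0.0392, 0.1012]
ee_rot: [3.141, -0.001, 0.883]
force: [-0.2, -0.6, -0.1]
width: 0.0878
gripper_force: 0.0
```

>>> play_rows(
  travel=[
    [0,0,0],
    [0,0,0],
    [0,0,0],
    [0,0,0],
    [0,0,0],
    [0,0,0],
    [0,0,0],
    [0,0,0],
  ],
  twist=[0,0,0,0,0,0,0,0],
  fingers=0,
  newtons=25,
)

```text
t: 8.2
eef_pos: [0.5695, -0.0387, 0.1005]
ee_rot: [-3.14, 0.001, 0.883]
force: [-10.3, 14.6, 13.6]
width: 0.0138
gripper_force: 25.0
```

>>> play_rows(
  travel=[
    [0,-0.05,-0.03],
    [0,0,0],
    [0,0,0],
    [0,0,0],
    [0,0,0],
    [0,0,0],
    [0,0,0],
    [0,0,0],
  ],
  twist=[0,0.75,0.75,0.75,0.75,0.75,0.75,0.75],
)

```text
t: 9.2
eef_pos: [0.5701, -0.0398, 0.1006]
ee_rot: [3.14, -0.0, 0.092]
force: [6.5, -10.9, -10.7]
width: 0.014
gripper_force: 25.0
```

>>> play_rows(
  travel=[
    [0,0,0],
    [0,0,0],
    [0,0,0],
  ],
  twist=[0.75,0,0],
)

```text
t: 9.57
eef_pos: [0.5701, -0.04, 0.1007]
ee_rot: [3.14, -0.0, -0.017]
force: [7.2, -10.4, -10.6]
width: 0.0135
gripper_force: 25.0
```

Run:
```python
from h import *
s=arm.get_state();f=imaging.grab_frame("wrist");print(s["eef_pos"],s["ee_rot"],s["force"],s["moment"],s["t"])
im=f["pixels"][:,:,::-1];im=cv2.resize(im[80:320,120:440],None,fx=2,fy=2)
cv2.imwrite("pics/w2.png",im)
```

```text
[ 0.57009423 -0.04004056  0.10065813] [ 3.13950499e+00 -4.51764641e-04 -1.69418217e-02] [  7.204986   -10.41522736 -10.56448104] [-4.15690275 -2.74663766  0.0412034 ] 9.575
```

View pics/w2.png

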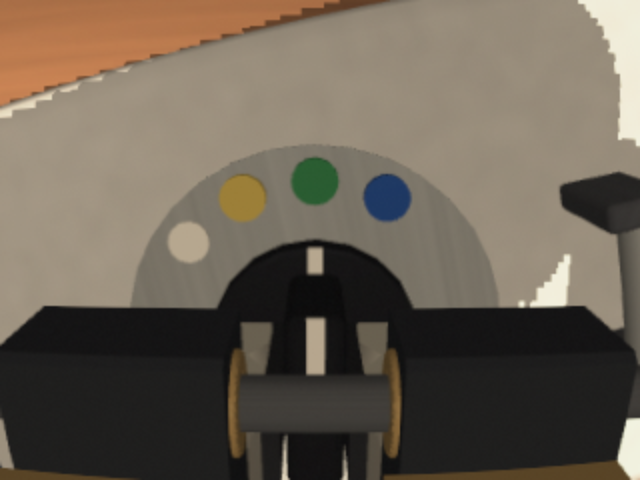

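The white pointer line (crop column 315) points straight at the green stud (column 315). Releasing and going to the paddle.

>>> play_rows(
  travel=[
    [0,0,0],
    [0,0,0],
    [0,0,0],
    [0,0,0],
    [0,0,-0.5],
    [0,0,-1],
    [0,0,-1],
    [0,0,-1],
  ],
  twist=[0,0,0,0,0,0,0,0],
  fingers=0.45,
)

```text
t: 10.62
eef_pos: [0.5696, -0.0383, 0.1907]
ee_rot: [-3.141, -0.001, -0.017]
force: [1.1, 0.9, -1.0]
width: 0.0391
gripper_force: 0.0
```

Run:
```python
from h import *
s=arm.get_state();f=imaging.grab_frame("wrist");print(s["eef_pos"],s["ee_rot"],s["force"],s["width"],s["t"])
im=f["pixels"][:,:,::-1];im=cv2.resize(im,None,fx=1.4,fy=1.4)
for X in [st(.9),[0,-.01,.108],[0,-.1756,.117]]:
    u=wproj(f,s,W(X));cv2.drawMarker(im,tuple(int(v) for v in u*1.4),(255,0,255),0,8,1)
cv2.imwrite("pics/w3.png",im)
```

```text
[ 0.56956514 -0.03827068  0.19069442] [-3.14144440e+00 -9.74721876e-04 -1.65741977e-02] [ 1.14821583  0.94014046 -0.97636907] 0.03909139166275811 10.625
```

View pics/w3.png

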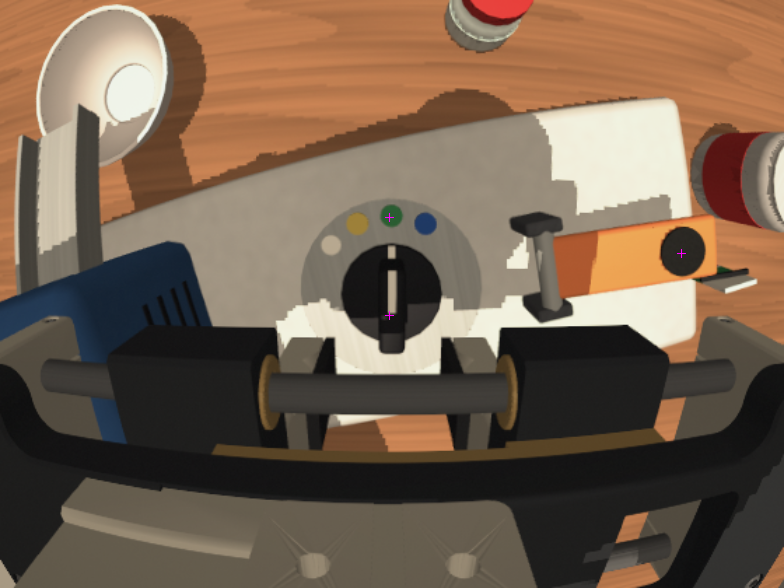

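The knob stays at green after release, and the projected pad marker (681,253) falls on the black pad. Next, over the pad with closed fingers.

>>> play_rows(
  travel=[
    [0,0,0],
    [0,0,0],
    [-0.08,0.9,0],
    [0,1,0],
    [0,1,0],
    [0,1,0],
    [0,1,0],
    [0,1,0],
  ],
  twist=[-0.75,-0.75,0,0,0,0,0,0],
  fingers=0,
  newtons=10,
)

```text
t: 11.68
eef_pos: [0.5982, -0.1839, 0.1898]
ee_rot: [3.141, -0.001, 0.208]
force: [0.7, -0.0, -0.4]
width: 0.0005
gripper_force: 0.0
```

>>> play_rows(
  travel=[
    [0,0.78,0.4],
    [0,0,0.7],
    [0,0,0.5],
    [0,0,0],
    [0,0,0],
  ],
  twist=[0,0,0,0,0],
)

```text
t: 12.3
eef_pos: [0.6023, -0.2017, 0.1491]
ee_rot: [3.141, -0.0, 0.209]
force: [-0.1, 0.3, 0.3]
width: 0.0005
gripper_force: 0.0
```

>>> play_rows(
  travel=[
    [0,0,0.3],
    [0,0,0.3],
    [0,0,0.2],
    [0,0,0.1],
    [0,0,0],
    [0,0,0],
  ],
  twist=[0,0,0,0,0,0],
)

```text
t: 13.05
eef_pos: [0.6023, -0.2023, 0.1268]
ee_rot: [3.141, -0.001, 0.208]
force: [1.3, -2.2, 3.7]
width: 0.0007
gripper_force: 1.9
```

Run:
```python
from h import *
F=[]
f=imaging.grab_frame("scene")
for i in range(3):
    s=arm.get_state();F.append(s["force"]);g=imaging.grab_frame("wrist")
print(s["eef_pos"],np.mean(F,0),s["t"])
im=f["pixels"][:,:,::-1];a=cv2.resize(im[200:310,165:285],(480,440),interpolation=cv2.INTER_CUBIC)
b=cv2.resize(imaging.grab_frame("top")["pixels"][195:275,330:420,::-1],(310,275),interpolation=cv2.INTER_CUBIC);b=cv2.copyMakeBorder(b,0,165,0,0,0)
cv2.imwrite("pics/s4.png",np.hstack([a,b]))
```

```text
[ 0.60223988 -0.20220148  0.12660843] [ 1.37688702 -2.61089507  4.23304073] 13.2
```

View pics/s4.png

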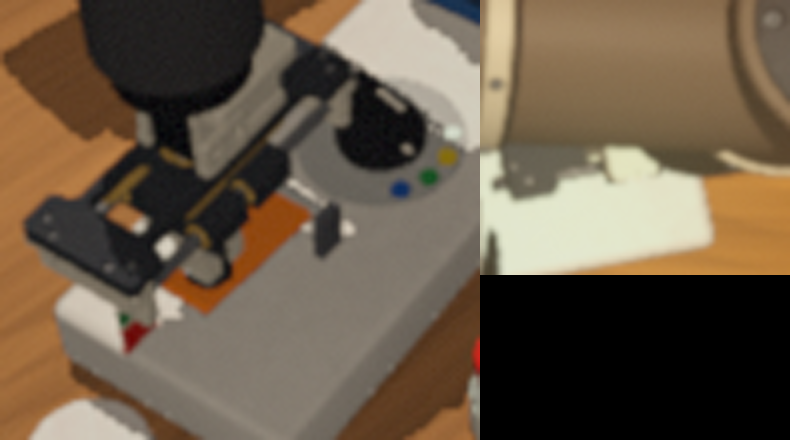

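The fingers are on the pad, and the gauge's green and red bands show below the gripper at crop (125,320). Contact force of 4.2 N agrees with an angle of about 0.12, so I'll press the rest to mid green.

>>> play_rows(
  travel=[
    [0,0,0.1],
    [0,0,0.1],
    [0,0,0.08],
    [0,0,0],
    [0,0,0],
  ],
  twist=[0,0,0,0,0],
)

```text
t: 13.92
eef_pos: [0.6021, -0.2023, 0.1193]
ee_rot: [3.141, -0.0, 0.208]
force: [1.0, -3.3, 6.0]
width: 0.0003
gripper_force: 2.6
```

Run:
```python
from h import *
F=[]
f=imaging.grab_frame("scene")
for i in range(4):
    s=arm.get_state();F.append(s["force"]);g=imaging.grab_frame("wrist")
print(s["eef_pos"],np.mean(F,0),np.std(F,0),s["t"])
a=cv2.resize(f["pixels"][250:300,170:240,::-1],(560,400),interpolation=cv2.INTER_CUBIC)
# predicted gauge points
for z in (.122,.0995,.0865): print(z,(proj(f,W([-.0255,-.216,z]))-[170,250])*8)
for a_ in (.16,.22,.28): 
    r=.104;s_=.25-a_;print("needle",a_,(proj(f,W([-.025,-.1-.112*np.cos(s_),.09+.112*np.sin(s_)]))-[170,250])*8)
cv2.imwrite("pics/s5.png",a)
b=g["pixels"][:,:,::-1];cv2.imwrite("pics/w5.png",b)
```

```text
[ 0.60210325 -0.20225119  0.11939026] [ 1.1830437  -3.76280995  5.06945649] [0.1586213  0.1676662  0.54605456] 14.125
0.122 [215.92802377 147.15533286]
0.0995 [225.89132574 194.89413642]
0.0865 [231.52142383 221.87054919]
needle 0.16 [237.04130116 184.20148393]
needle 0.22 [239.00032994 199.1211502 ]
needle 0.28 [241.8506776  213.02167345]
```

View pics/s5.png

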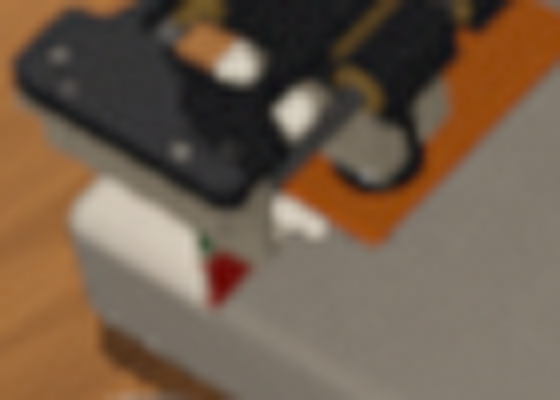

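View pics/w5.png

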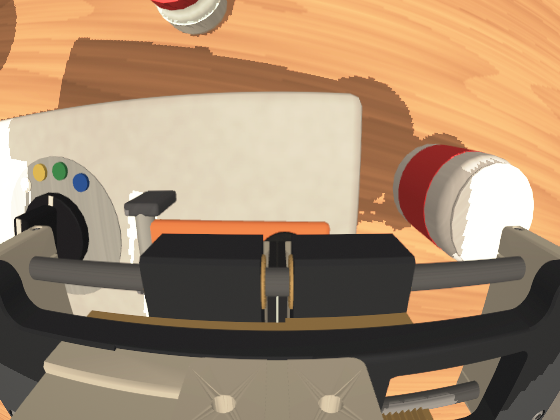

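Run:
```python
from h import *
f=imaging.grab_frame("scene");s=arm.get_state();print(s["t"],s["eef_pos"],s["force"])
old=cv2.imread("pics/scene.png");out=[]
for im,n in((old,"released"),(f["pixels"][:,:,::-1],"now")):
    c=cv2.resize(im[240:310,180:270],None,fx=8,fy=8,interpolation=cv2.INTER_CUBIC);h=cv2.cvtColor(c,cv2.COLOR_BGR2HSV)
    m=((h[...,0]>5)&(h[...,0]<20)&(h[...,1]>215)).astype(np.uint8)
    k,l,stt,_=cv2.connectedComponentsWithStats(m);i=1+np.argmax(stt[1:,4]);y,x=np.where(l==i);y0=y.max()
    print(n,stt[i],"lowest",180+x[y==y0].mean()/8,240+y0/8);out.append(cv2.resize(c,(390,303)))
def P(a,n,x=.018,r=.104):
    q=.25-a;return proj(f,W([x,-.1-r*np.cos(q)+n*np.sin(q),.09+r*np.sin(q)+n*np.cos(q)]))
for a in(0,.16,.22,.28,.31): print(a,P(a,.004).round(2),P(a,-.004).round(2))
cv2.imwrite("pics/c6.png",np.hstack(out))
```

```text
14.225 [ 0.60209794 -0.20227153  0.11938233] [ 0.55062324 -4.09502635  6.26991599]
released [  206    67   288   200 17845] lowest 216.75 273.25
now [  212    81   281   236 13755] lowest 216.5625 279.5
0 [216.42 272.78] [216.21 275.42]
0.16 [216.17 278.1 ] [216.32 280.39]
0.22 [216.28 279.9 ] [216.56 282.04]
0.28 [216.48 281.59] [216.89 283.57]
0.31 [216.62 282.38] [217.1  284.28]
```

View pics/c6.png

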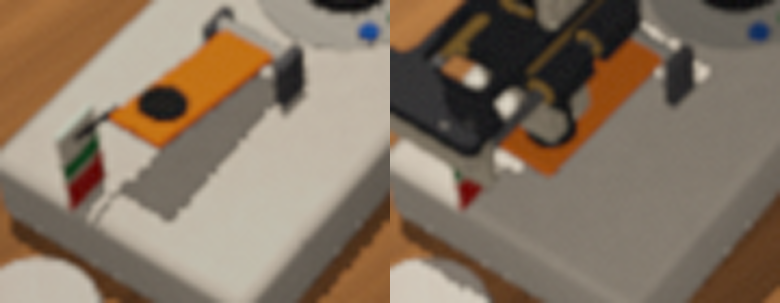

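Left half shows the paddle released and right half shows it pressed. The tip corner dropped 6.25 px, so the angle is about 0.19–0.22, in the green band. I'll nudge it slightly toward the centre and hold.

>>> play_rows(
  travel=[
    [0,0,0.02],
    [0,0,0],
    [0,0,0],
    [0,0,0],
    [0,0,0],
    [0,0,0],
    [0,0,0],
    [0,0,0],
  ],
  twist=[0,0,0,0,0,0,0,0],
)

```text
t: 15.22
eef_pos: [0.6021, -0.2023, 0.1189]
ee_rot: [3.141, -0.0, 0.208]
force: [2.2, -3.8, 5.3]
width: 0.0004
gripper_force: 2.7
```

>>> play_rows(
  travel=[
    [0,0,0],
    [0,0,0],
    [0,0,0],
    [0,0,0],
    [0,0,0],
    [0,0,0],
    [0,0,0],
    [0,0,0],
  ],
  twist=[0,0,0,0,0,0,0,0],
)

```text
t: 16.23
eef_pos: [0.6021, -0.2023, 0.1189]
ee_rot: [3.141, -0.0, 0.208]
force: [1.4, -3.1, 4.2]
width: 0.0006
gripper_force: 2.7
```

>>> play_rows(
  travel=[
    [0,0,0],
    [0,0,0],
    [0,0,0],
    [0,0,0],
    [0,0,0],
    [0,0,0],
    [0,0,0],
    [0,0,0],
  ],
  twist=[0,0,0,0,0,0,0,0],
)

```text
t: 17.23
eef_pos: [0.6021, -0.2023, 0.1189]
ee_rot: [3.141, -0.0, 0.208]
force: [1.1, -4.1, 5.3]
width: 0.0003
gripper_force: 2.7
```

>>> play_rows(
  travel=[
    [0,0,0],
    [0,0,0],
    [0,0,0],
    [0,0,0],
    [0,0,0],
    [0,0,0],
    [0,0,0],
    [0,0,0],
  ],
  twist=[0,0,0,0,0,0,0,0],
)

```text
t: 18.23
eef_pos: [0.6021, -0.2023, 0.1189]
ee_rot: [3.141, -0.0, 0.208]
force: [1.3, -4.0, 5.4]
width: 0.0002
gripper_force: 2.7
```

Run:
```python
from h import *
s=arm.get_state();print(s["t"],s["eef_pos"],s["force"])
print(arm.job_done())
```

```text
18.225 [ 0.6021105  -0.20232667  0.11894972] [ 1.29420878 -4.01537457  5.35132121]
the job is handed in; nothing more can be done
None
```

I turned the selector to green, then pressed the paddle and held it about 4 s, handing in at 18.2 s while still holding; the gripper hid the needle, so the green-band reading (about 0.2 rad) is inferred from fingertip height, a push of about 5 N and how far the paddle tip dropped on camera.

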